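# Fill the empty place of a rotary jewellery display and click it on

## Robot

A 6-joint arm with a two-finger parallel gripper is mounted at the origin on the work surface. World frame = base frame: x ahead of the robot, y to its left, z up, the work surface at z = 0. Lengths are in m, angles in rad, forces in N, time in s.
With the tool pointing down it reaches from about 0.4 to 0.825 m from the base axis. Payload 7 kg.
Tool frame: the origin (TCP) lies at the very end of the fingers, on their centre line; the grasp point (between the pads) lies 19 mm behind it; x points along the fingers, y is the direction in which the jaws open and shut, and the axes are right-handed (so a half turn about x gives the same grasp; the last joint's range is limited). The gripper opens to 88 mm and grips with 3 to 60 N. Pads are 19 mm wide; open, the fingers measure 130 mm over their backs; the gripper's body (78 mm by 193 mm) begins 47 mm behind the grasp point.
Start: joints at [-0.857, 0.359, 0.012, 0, -1.224, -0.288], TCP at [0.279, -0.615, 0.227] pointing down, gripper open.
Joint ranges: [-3.07, 3.07], [-1.43, 2.12], [-1.02, 1.25], [-3.03, 1.67], [-3.05, -0], [-3.03, 3.03]. Speed limits (rad/s): [2.39, 2.39, 3.01, 3.14, 3.14, 3.14].

## Interface

Orientations are given as [roll, pitch, yaw] about the fixed x, y, z axes, in that order (R = Rz(yaw) Ry(pitch) Rx(roll)).
In Python, from station import arm gives the robot as it stands.
- The arm moves only by the shell command python3 -m inch 'ROWS' [OPENING] [FORCE]. ROWS is text: rows parted by semicolons, each of 6 numbers parted by spaces: the shift along the world's x, y, z in units of 30 mm (1.0 is 30 mm), then the turn, a rotation vector about the world's x, y, z in units of 5 degrees (1.0 is 5 degrees). In form: dx dy dz wx wy wz; .... A call has 1 to 12 rows; each row shifts and turns the commanded pose from where the row before left it; what a row does not reach is not made up. A row lasts 1/8 s, in which the tool goes at most 62.5 mm and 10.7 degrees, less where a joint would pass 70% of its speed; a pose out of reach is approached as far as the arm can. A call is refused whole if a number of a shift passes 1 or a number of a turn 1, either way. A call with a gripper value outside its range is refused whole. OPENING is the opening, from 0 (shut) to 1 (fully open), set as the call begins (- or left out, the last holds). The fingers move at their own pace and stop on an object; FORCE is the grip in N (left out, the last holds). Time passes only in rows, so rows that do not move let the fingers close. It gives the time, the measured TCP pose, the force and the opening at its end, in the units of the state.
- arm.get_state(): the state, without advancing time (a new reading comes with each control period).
- arm.grab_frame(name): name is "scene" or "top"; returns a dict with "frame" (420x560x3 uint8, red, green, blue), "range_z" (420x560 float32, m along the optical axis (not along the pixel's ray), 0 where there is no reading), "mtx" (3x3 intrinsics, pixels), "pose" (4x4, takes a point from camera to world coordinates). Camera axes: x right, y up, looking along -z (the intrinsics and any distortion apply to the point x, -y, -z); pixel columns grow to the right and rows downward; lengths in m; the calibration is good to about 2 mm. A picture is of the moment at which its call begins.
- arm.job_done(): hands the job in, once; it reports no verdict.
Trained networks look in a picture, given as the dict that the camera call returned (one of the last four; its "shot" number tells which), for a name from the list of things; names that differ only in an ending like _2 or _b are one class to them, and where a whole thing is asked for, a point or a joint stands for the part that bears it (a point fixed in the world has none). Each returns a list of dicts, best first, with "confidence" (0 to 1); they miss things now and then, are a little off and sometimes report something else, mostly with a low value. They report only what shows in the picture. A call takes as long as a camera call.
- arm.search_frame(picture, target): "extent" ([centre column, centre row, width, height] as shares, 0 to 1, of the picture: columns of its width, rows of its height, round what is visible of it).
- arm.masks_of(picture, target): "mask" (420x560 bool, what is visible of it) and "extent" ([centre column, centre row, width, height] as shares, 0 to 1, of the picture: columns of its width, rows of its height, round what is visible of it).
- arm.place_of(picture, target): "position" ([column, row] as shares, 0 to 1, of the picture: columns of its width, rows of its height: a listed point, or the origin of a listed thing).
The state is a dict: "t": time; "q": joint angles; "qd": joint speeds; "joint_efforts": joint torques, N m; "eef_pos": TCP position; "ee_rot": TCP orientation; "force": force on the tool from outside, world axes, zero at the start; "moment": the same for the moment, N m; "width": finger opening in m.
Only numpy, scipy, OpenCV 4.12 (cv2) and the standard library are available. Lean on these libraries where they do the work, as an engineer would, in place of code of your own. Each camera call takes 0.05 s, during which the arm holds its last target. There are 200 camera calls.

## Task

Stand the slim display post (the tall thin one on the table) in the one empty leaning cup of the rotary display, foot first and fully home. Then lower the bridge-handled turning plate over the display's centre shaft and its drive pin together until it lies flush, and only then turn the display exactly one click clockwise as seen from above. Leave post and plate in place, let go, and leave everything else where it is.

Things in the scene. Friction and masses are not known exactly. Their poses are not given: they have to be found in the camera images.
- post_center (a point): Centre (half-way up) of the loose slim display post: a dark grey round bar 30 mm in diameter, 120 mm long, about 140 g, standing upright on the table, with three thin silver rings round its middle. z runs along the bar from foot to top. It swaps places with a thicker bangle post and a wooden ring cone.
- post_foot (a point): Centre of the slim post's foot end, 60 mm from its centre; z along the bar towards its top. The foot is tapered: 23 mm wide at the very end, full 30 mm from 5 mm up.
- pocket (a point): The empty light wood cup of the rotary display. Origin: centre of its underside; z is the cup's axis, leaning 30 degrees outward from vertical; x points outward and down. 41 mm wide outside, bore about 33 mm, slightly wider at the mouth; floor 5 mm and mouth 40 mm along z from the origin. Five like cups at 60 degree steps hold fixed posts that stand 85 mm out of them.
- shaft_foot (a point): On the wheel's vertical axis at the flat top of its hub (92 mm wide, 110 mm above the table): foot of the fixed steel centre shaft, 20 mm in diameter, 22 mm high, last 3 mm tapered. x points from shaft to drive pin and turns with the wheel; the empty cup lies along y, 68 mm out at its underside.
- pin_foot (a point): Foot of the steel drive pin on the hub, 32 mm from the shaft along the wheel's x axis: 10 mm in diameter, 16 mm high (6 mm shorter than the shaft), last 3 mm tapered.
- plate_grip (a point): Middle of the grip bar of the loose turning plate, above the shaft hole, 45 mm above the underside; z up. The plate is aluminium, 100 x 64 x 10 mm, about 220 g, lying flat on the table; a wooden bar 96 mm long (along the plate's x), 14 mm thick, 18 mm high (36 to 54 mm above the underside) bridges it on two end legs.
- plate_hub (a point): Centre of the plate's shaft hole (22 mm, through) at its underside, the middle of the plate; x axis towards the pin hole, z up.
- plate_pinhole (a point): Centre of the plate's pin hole (12 mm, through) at its underside, 32 mm from the shaft hole along the plate's x axis (the plate fits one way round only).
- wheel (a joint): Angle of the rotary display, rad: 0 where it starts (settles there by itself), growing clockwise seen from above. A sprung detent gives six clicks a turn (every 60 degrees = 1.047 rad): about 0.3 N m takes it out of a click; it passes the crest half way (0.52 rad) and then pulls itself into the next.
- bangle_post: Bystander: thick dark post 62 mm wide, 92 mm high, with brass bangles; origin under its centre.
- ring_cone: Bystander: slender wooden cone on a 56 mm foot, 100 mm high; origin under its centre.
- ring_box: Bystander: dark wood box 70 x 70 x 42 mm; origin under its centre.
- bangle: Bystander: brass bangle 72 mm wide, 14 mm high, lying flat; origin under its centre.
- polish: Bystander: amber bottle 44 mm wide, 100 mm high; origin under its centre.
- brush: Bystander: brush 170 mm long, lying to the right of the display.
- gift_box: Bystander: cardboard box 90 x 120 x 30 mm; origin under its centre.

How it is judged:
On the way, in this order (a step that is already met when the one before it is completed fails the run):
1. the slim post is fully home in the empty cup, the display still at the loading place (z of post_foot in the frame of pocket between 0.002 and 0.0085 m and distance between post_foot and pocket below 0.01 m and angle between the z axis of post_foot and the z axis of pocket, either way round below 0.12 rad and value of joint wheel between -0.3 and 0.3 rad and contact force between the fingers and post below 0.1 N), for 0.2 s.
2. the plate lies flush on the hub over shaft and pin, the display still at the loading place (z of plate_hub in the frame of shaft_foot below 0.0025 m and horizontal distance between plate_hub and shaft_foot below 0.003 m and horizontal distance between plate_pinhole and pin_foot below 0.0035 m and value of joint wheel between -0.3 and 0.3 rad), for 0.2 s.
3. the display has turned one click clockwise (value of joint wheel between 0.95 and 1.15 rad), for 0.2 s.
At the end, for the whole second after the job is handed in: The display rests one click on (wheel at 1.047 rad, within 0.1), the slim post is foot first in its cup within 3.5 mm of the floor and 0.12 rad of the cup's axis, and the plate lies flat on the hub (within 2.5 mm) over shaft (3 mm) and pin (3.5 mm); nothing is held (all of step 3 and velocity of joint wheel between -0.05 and 0.05 rad/s and z of post_foot in the frame of pocket between 0.002 and 0.0085 m and distance between post_foot and pocket below 0.01 m and angle between the z axis of post_foot and the z axis of pocket, either way round below 0.12 rad and z of plate_hub in the frame of shaft_foot below 0.0025 m and horizontal distance between plate_hub and shaft_foot below 0.003 m and horizontal distance between plate_pinhole and pin_foot below 0.0035 m); the robot touches nothing.
It fails at once if the display is turned more than one click, or anticlockwise (value of joint wheel above 1.5 rad or value of joint wheel below -0.5 rad).
It fails at once if a bystander is moved by more than 30 mm (distance of any of bangle_post, ring_cone, ring_box, bangle, polish, brush, gift_box from where it was at the start of the episode above 0.03 m).
It also fails if it takes over 72 s, if anything falls off the work surface, if the arm or the gripper's body presses on something with over 40 N, if the wrist force passes 120 N, or if a joint passes its speed limit or range.

## Working session

There is one attempt and no reset: what is moved stays moved. The work goes in short steps, Python scripts to look and compute and a shell command to move; the robot and the scene stay as the last step left them, time stands still between calls to the robot, and variables do not carry over. Pictures are saved under pics/ and viewed, about 8 in all and at most 12, crops included, and the job is handed in when it is done.

```bash
mkdir -p pics; ls
cat > h.py <<'E'
import numpy as np, cv2
from station import arm
def world(f,u,v,z=None,d=None):
    K=f["mtx"];P=np.array(f["pose"])
    r=np.array([(u-K[0][2])/K[0][0],-(v-K[1][2])/K[1][1],-1.0])
    R=P[:3,:3];o=P[:3,3]
    if d is None: d=(z-o[2])/(R@r)[2]
    return o+R@r*d
def px(f,p):
    K=np.array(f["mtx"]);P=np.array(f["pose"])
    c=P[:3,:3].T@(np.array(p)-P[:3,3]); return K[0,2]+K[0,0]*c[0]/-c[2],K[1,2]+K[1,1]*c[1]/c[2]
def cloud(f,m=None):
    d=f["range_z"];v,u=np.nonzero((d>0)&(True if m is None else m));d=d[v,u]
    K=f["mtx"];P=np.array(f["pose"])
    c=np.stack([(u-K[0][2])/K[0][0]*d,-(v-K[1][2])/K[1][1]*d,-d],1)
    return c@P[:3,:3].T+P[:3,3]
def save(f,n,s=1): cv2.imwrite(f"pics/{n}.png",cv2.resize(f["frame"][:,:,::-1],None,fx=s,fy=s))
E
python3 - <<'E'
from h import *
np.set_printoptions(precision=4,suppress=True)
s=arm.get_state();print(s)
fs={n:arm.grab_frame(n) for n in("scene","top")}
for n,f in fs.items():
    save(f,n+"0");print(n,np.array(f["mtx"]),np.array(f["pose"]),{k for k in f})
    for t in["post_center","post_foot","pocket","shaft_foot","pin_foot","plate_grip","plate_hub","plate_pinhole","bangle_post","ring_cone","ring_box","bangle","polish","brush","gift_box"]:
        for r in arm.place_of(f,t)[:2]:
            u,v=r["position"][0]*560,r["position"][1]*420
            d=f["range_z"][int(min(v,419)),int(min(u,559))]
            print(n,t,round(r["confidence"],2),round(u,1),round(v,1),world(f,u,v,d=d))
E
```

```text
pics
{'t': 0.0, 'q': array([-0.8569,  0.3594,  0.0111, -0.0004, -1.2241, -0.2881]), 'qd': array([-0.    ,  0.0021,  0.0023,  0.0028,  0.0004, -0.0026]), 'joint_efforts': array([ -0.0016, -58.2707,  29.3063,   6.9974,   0.0068,  -0.0002]), 'eef_pos': array([ 0.2786, -0.6143,  0.2256]), 'ee_rot': array([1.6463, 1.5691, 2.0719]), 'force': array([ 0.123 , -0.4314,  1.2468]), 'moment': array([-0.0517, -0.0263,  0.0004]), 'width': 0.0878658756226598}
scene [[392.1654   0.     277.3008]
 [  0.     392.1654 212.3729]
 [  0.       0.       1.    ]] [[ 0.7199 -0.3833  0.5786  1.1338]
 [ 0.694   0.3952 -0.6018 -0.6839]
 [ 0.002   0.8348  0.5506  0.658 ]
 [ 0.      0.      0.      1.    ]] {'frame', 'mtx', 'range_z', 'pose', 'shot'}
scene post_center 0.52 362.3 177.0 [0.5568 0.3108 0.0586]
scene post_foot 0.67 357.6 191.4 [0.5477 0.309  0.002 ]
scene pocket 0.91 288.2 235.1 [ 0.6142 -0.1045  0.0778]
scene shaft_foot 0.84 261.5 229.6 [ 0.5896 -0.1712  0.1168]
scene pin_foot 0.69 270.3 237.7 [ 0.6206 -0.1732  0.1104]
scene plate_grip 0.74 310.1 195.8 [0.4973 0.1218 0.0446]
scene plate_hub 0.8 309.
[... 1214 characters left out ...]
rip 0.72 223.4 226.3 [0.4934 0.143  0.0062]
top plate_hub 0.67 229.1 215.8 [ 0.528   0.1282 -0.0008]
top plate_hub 0.63 229.2 227.8 [0.4895 0.1251 0.005 ]
top plate_pinhole 0.96 229.4 215.5 [ 0.5289  0.1274 -0.0006]
top bangle_post 0.9 168.3 240.5 [0.4307 0.2878 0.0929]
top ring_cone 0.71 206.3 177.1 [0.6438 0.2032 0.0179]
top ring_box 0.6 137.5 276.3 [0.33   0.3809 0.0422]
top ring_box 0.16 410.9 205.2 [ 0.5704 -0.4216  0.0368]
top bangle 0.61 249.7 161.8 [ 0.7035  0.0731 -0.0014]
top polish 0.64 163.9 164.7 [0.6661 0.3265 0.0621]
top polish 0.42 300.7 184.4 [ 0.6153 -0.0878  0.0711]
top brush 0.88 421.9 256.4 [ 0.4194 -0.4562  0.0164]
top gift_box 0.91 411.4 203.3 [ 0.5793 -0.4257  0.0253]
```

View pics/scene0.png

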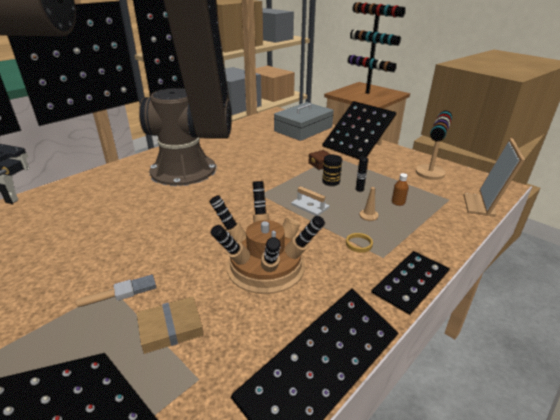

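View pics/top0.png

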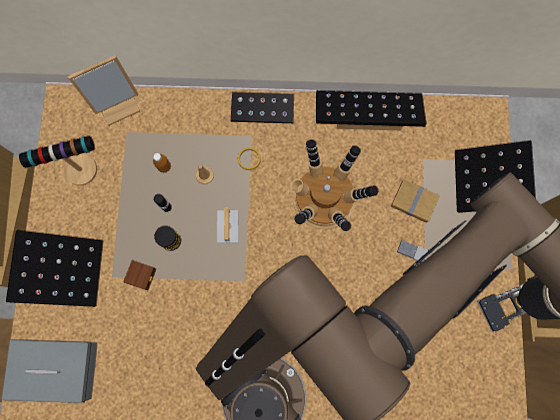

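The two views show the post at top px (162,203), behind the bangle post and left of the cone. The plate is at (227,226) with its pin hole away from the robot. The empty cup is at (298,187), on the wheel's +y side, and the pin is on its +x side. Next I'll fit these to the depth data.

```bash
cat >> h.py <<'E'
np.set_printoptions(precision=4,suppress=True)
def axisfit(P):
    c=P.mean(0);u,s,vt=np.linalg.svd(P-c);return c,vt[0]*np.sign(vt[0][2]),s
def mask(f,t):
    r=arm.masks_of(f,t); return (r[0]["mask"],r[0]["confidence"]) if r else (None,0)
E
python3 - <<'E'
from h import *
import pickle
fs={n:arm.grab_frame(n) for n in("scene","top")}
D={}
for n,f in fs.items():
    D[n]=dict(f=f,m={})
    for t in["post_center","pocket","plate_grip"]:
        m,c=mask(f,t); D[n]["m"][t]=m
        if m is None: print(n,t,None);continue
        C=cloud(f,m); print(n,t,round(c,2),len(C),C.min(0),C.max(0),np.median(C,0))
pickle.dump(D,open("d0.pkl","wb"))
for n in D:
    f=D[n]["f"];C=cloud(f)
    T=C[(abs(C[:,0]-.45)<.15)&(abs(C[:,1]-.0)<.06)&(C[:,2]<.03)]
    print(n,"table z",np.median(T[:,2]),T[:,2].std())
    W=C[(np.hypot(C[:,0]-.6,C[:,1]+.16)<.2)]
    H=W[(abs(W[:,2]-.110)<.004)&(np.hypot(W[:,0]-.6,W[:,1]+.16)<.06)]
    (x,y),r=cv2.minEnclosingCircle(H[:,:2].astype(np.float32)); print("hub",len(H),x,y,r,np.median(H[:,2]),H[:,:2].mean(0))
    S=W[(W[:,2]>.114)&(np.hypot(W[:,0]-.6,W[:,1]+.16)<.05)]; print("shaft/pin pts",S)
    P=C[(np.hypot(C[:,0]-.545,C[:,1]-.31)<.035)&(C[:,2]>.01)]
    T=P[P[:,2]>.112]; print("post",len(P),P.mean(0),"top",len(T),T.mean(0) if len(T) else 0, T.max(0) if len(T) else 0, T.min(0) if len(T) else 0)
    G=C[(np.hypot(C[:,0]-.495,C[:,1]-.125)<.08)]
    B=G[G[:,2]>.046];print("bar",len(B),B.mean(0),np.median(B[:,2]),cv2.minAreaRect(B[:,:2].astype(np.float32)*1000))
    Q=G[(G[:,2]>.006)&(G[:,2]<.014)];print("plate",len(Q),Q.mean(0),np.median(Q[:,2]),cv2.minAreaRect(Q[:,:2].astype(np.float32)*1000))
f=fs["top"];cv2.imwrite("pics/crop1.png",np.hstack([cv2.resize(fs["top"]["frame"][125:235,280:380,::-1],None,fx=4,fy=4,interpolation=2),cv2.resize(fs["scene"]["frame"][175:285,205:325,::-1],None,fx=3.3,fy=4,interpolation=2)]))
E
```

```text
scene post_center 0.52 324 [ 0.4481  0.2997 -0.0003] [0.5639 0.5246 0.1236] [0.5538 0.3088 0.07  ]
scene pocket 0.66 5223 [ 0.3912 -0.3043  0.    ] [ 0.7244 -0.0002  0.1809] [ 0.6049 -0.1984  0.1076]
scene plate_grip 0.58 667 [0.3844 0.0929 0.0008] [0.5463 0.2109 0.0583] [0.4948 0.1235 0.0122]
top post_center 0.46 167 [0.5327 0.3047 0.0169] [0.5617 0.3305 0.125 ] [0.5431 0.3138 0.1003]
top pocket 0.64 3956 [ 0.4638 -0.3321 -0.0098] [ 0.7602 -0.0561  0.1847] [ 0.5876 -0.165   0.1051]
top plate_grip 0.55 747 [ 0.4432  0.096  -0.0127] [0.551  0.1689 0.0617] [0.4945 0.1268 0.0104]
scene table z 0.0013292473830532892 0.0012492999432667086
hub 586 0.5916934609413147 -0.1635461002588272 0.0481773242354393 0.11116880705618531 [ 0.5929 -0.167 ]
shaft/pin pts [[ 0.5863 -0.1627  0.1328]
 [ 0.5902 -0.1632  0.135 ]
 [ 0.588  -0.1578  0.1312]
 [ 0.5918 -0.1583  0.1333]
 [ 0.5928 -0.1559  0.1325]
 [ 0.5819 -0.1651  0.129 ]
 [ 0.5872 -0.1668  0.1324]
 [ 0.5899 -0.1662  0.1334]
 [ 0.5902 -0.1632  0.1321]
 [ 0.5929 -0.1627  0.1331]
 [ 0.5949 -0.1613  0.1334]
 [ 0.5972 -0.1603  0.134 ]
 [ 0.5973 -0.157
[... 5745 characters left out ...]
   0.1173]
 [ 0.5666 -0.1288  0.1173]
 [ 0.5651 -0.1747  0.1174]
 [ 0.566  -0.1892  0.1155]
 [ 0.5615 -0.1291  0.1141]
 [ 0.5617 -0.1463  0.1152]
 [ 0.5556 -0.1406  0.1154]
 [ 0.5564 -0.1607  0.1149]
 [ 0.5564 -0.1749  0.1165]
 [ 0.553  -0.1493  0.1149]
 [ 0.5534 -0.1693  0.1163]]
post 192 [0.5448 0.3159 0.087 ] top 85 [0.5479 0.32   0.1184] [0.5644 0.3342 0.1272] [0.5327 0.306  0.1124]
bar 155 [0.496  0.13   0.0533] 0.05309415861194089 ((496.1170654296875, 129.90048217773438), (96.77400970458984, 13.054303169250488), 2.9746599197387695)
plate 418 [0.4929 0.1286 0.0094] 0.009010751890933921 ((495.4959716796875, 120.62528991699219), (152.10984802246094, 143.0166778564453), 26.066068649291992)
```

View pics/crop1.png

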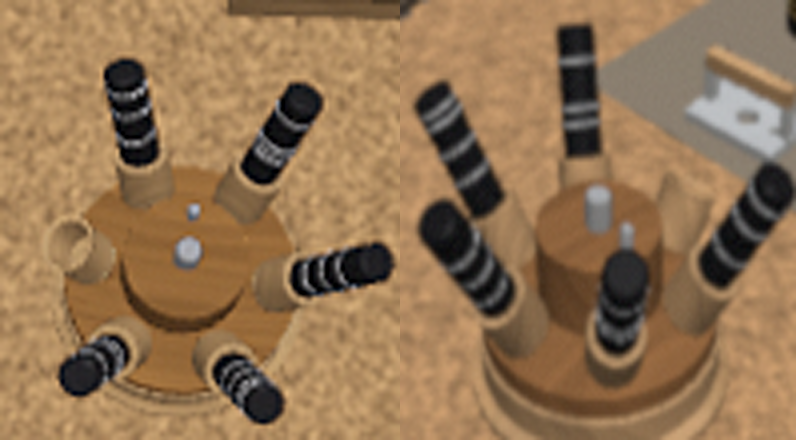

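The crops show the empty cup at roughly +y of the hub. The pin is roughly +x of the shaft, and the plate's pin hole also faces +x. Now I'll get the wheel yaw from the five posts, plus the cup pose and tool yaw.

Run:
```python
from h import *
import pickle
from scipy.spatial.transform import Rotation as Ro
from scipy.optimize import least_squares
D=pickle.load(open("d0.pkl","rb"));s=arm.get_state()
R=Ro.from_euler('xyz',s["ee_rot"]).as_matrix();print("tool x",R[:,0],"jaw",R[:,1],np.degrees(np.arctan2(R[1,1],R[0,1])))
# model: post outer surfaces (cylinders r15) leaning 30 deg from pocket origin at radius .068
def axes(p,ks):
    x,y,z,a=p
    for k in ks:
        t=a+np.pi/2+k*np.pi/3
        e=np.array([np.cos(t),np.sin(t),0]); yield np.array([x,y,z])+.068*e, e*.5+np.array([0,0,np.cos(np.pi/6)])
def dist(p,C,ks):
    o=[]
    for b,u in axes(p,ks):
        w=C-b;h=w@u;r=np.linalg.norm(w-h[:,None]*u,axis=1)
        o.append(np.where((h>.045)&(h<.122),r-.015,1))
    return np.array(o)
for n,c0 in(("scene",(.5917,-.1635)),("top",(.5939,-.1607))):
    f=D[n]["f"];C=cloud(f)
    C=C[(np.hypot(C[:,0]-c0[0],C[:,1]-c0[1])<.17)&(np.hypot(C[:,0]-c0[0],C[:,1]-c0[1])>.07)&(C[:,2]>.11)]
    p=np.array([*c0,.065,-.09]);
    for it in range(8):
        d=dist(p,C,range(1,6));i=abs(d).argmin(0);sel=C[abs(d).min(0)<(.012 if it<3 else .007)];k=i[abs(d).min(0)<(.012 if it<3 else .007)]
        def fn(q):
            q=np.array([*q]);A=list(axes(q,range(1,6)));out=np.empty(len(sel))
            for j,(b,u) in enumerate(A):
                w=sel[k==j]-b;h=w@u;out[k==j]=np.linalg.norm(w-h[:,None]*u,axis=1)-.015
            return out
        p=least_squares(fn,p,loss="soft_l1",f_scale=.002).x
    b,u=next(axes(p,[0]));print(n,p,np.degrees(p[3]),len(sel),np.std(fn(p)),"pocket",b,"mouth",b+.04*u,"ax",u)
```

```text
tool x [-0. -0. -1.] jaw [-0.4131  0.9107 -0.    ] 114.39893576971048
scene [ 0.5921 -0.1627  0.0661 -0.1176] -6.737763700553911 1567 0.0011453153240365429 pocket [ 0.6001 -0.0952  0.0661] mouth [ 0.6025 -0.0753  0.1007] ax [0.0587 0.4965 0.866 ]
top [ 0.5949 -0.1614  0.064  -0.1185] -6.788463303593465 846 0.001906505564243265 pocket [ 0.6029 -0.0939  0.064 ] mouth [ 0.6053 -0.074   0.0986] ax [0.0591 0.4965 0.866 ]
```

```bash
python3 -m inch '.29 1 0 0 0 -.2;.29 1 0 0 0 -.2;.29 1 0 0 0 -.2;.29 1 0 0 0 -.2;.29 1 0 0 0 -.2;.29 1 0 0 0 -.2;.29 1 0 0 0 -.2;.29 1 0 0 0 -.2;.29 1 0 0 0 -.2;.29 1 0 0 0 -.2;.29 1 0 0 0 -.2;.29 1 0 0 0 -.2' 1 && python3 -m inch '.29 1 0 0 0 -.2;.29 1 0 0 0 -.2;.29 1 0 0 0 -.2;.29 1 0 0 0 -.2;.29 1 0 0 0 -.2;.29 1 0 0 0 -.2;.29 1 0 0 0 -.2;.29 1 0 0 0 -.2;.29 1 0 0 0 -.2;.29 1 0 0 0 -.2;.29 1 0 0 0 -.2;.29 1 0 0 0 -.2' && python3 -m inch '.29 1 0 0 0 -.2;.29 1 0 0 0 -.2;.29 1 0 0 0 -.2;.29 1 0 0 0 -.2;.29 1 0 0 0 -.2;.29 1 0 0 0 -.2;.29 1 0 0 0 -.2;0 0 0 0 0 0'
cat > st.py <<'E'
from h import *
from scipy.spatial.transform import Rotation as Ro
s=arm.get_state();R=Ro.from_euler('xyz',s["ee_rot"]).as_matrix()
print("t",s["t"],"tcp",s["eef_pos"],"x",R[:,0],"jaw",R[:,1],"yaw",np.degrees(np.arctan2(R[1,1],R[0,1])),"F",s["force"],"w",s["width"],"q",s["q"])
E
python3 st.py
```

```text
t: 3.5
eef_pos: [0.3834, -0.2538, 0.2268]
ee_rot: [-0.391, 1.57, -0.175]
force: [0.1, 0.3, 0.6]
width: 0.0876
t: 5.0
eef_pos: [0.4878, 0.1063, 0.2268]
ee_rot: [0.497, 1.57, 0.503]
force: [0.1, 0.7, 0.2]
width: 0.0875
t: 6.0
eef_pos: [0.5487, 0.3169, 0.2258]
ee_rot: [-2.113, 1.57, -2.227]
force: [-0.7, -0.0, -0.4]
width: 0.0875
t 6.0 tcp [0.5487 0.3169 0.2258] x [-0.0003 -0.0004 -1.    ] jaw [ 0.1137  0.9935 -0.0005] yaw 83.4686386003254 F [-0.6947 -0.0043 -0.4037] w 0.08751949576903936 q [ 0.8313  0.2922 -0.0857  0.     -1.1935 -2.5161]
```

```bash
python3 -m inch '0 .04 -.8 0 0 0;0 .03 -.8 0 0 0;0 0 -.8 0 0 0;0 0 -.8 0 0 0;0 0 -.8 0 0 0;0 0 -.8 0 0 0;0 0 0 0 0 0' && python3 -m inch '0 0 0 0 0 0;0 0 0 0 0 0;0 0 0 0 0 0;0 0 0 0 0 0' 0.2 35; python3 st.py
```

```text
t: 6.88
eef_pos: [0.5474, 0.3159, 0.081]
ee_rot: [-2.273, 1.567, -2.389]
force: [1.3, -0.7, -0.3]
width: 0.0876
t: 7.38
eef_pos: [0.5486, 0.3175, 0.083]
ee_rot: [0.963, 1.57, 0.848]
force: [-0.2, 0.3, 0.2]
width: 0.0531
t 7.375 tcp [0.5486 0.3175 0.083 ] x [ 0.0005  0.0005 -1.    ] jaw [0.115  0.9934 0.0006] yaw 83.3992484499948 F [-0.1855  0.2676  0.2105] w 0.05312410894139455 q [ 0.8321  0.4126 -0.26   -0.     -0.8975 -2.5181]
```

```bash
python3 -m inch '0 0 0 0 0 0;0 0 0 0 0 0;0 0 0 0 0 0;0 0 0 0 0 0;0 0 0 0 0 0' && python3 -m inch '0 0 .5 0 0 0;0 0 1 0 0 0;0 0 1 0 0 0;0 0 1 0 0 0;0 0 1 0 0 0;0 0 .5 0 0 0;0 0 0 0 0 0'; python3 st.py
python3 - <<'E'
from h import *
for n in("scene","top"):
    f=arm.grab_frame(n);C=cloud(f);s=arm.get_state();x,y,z=s["eef_pos"]
    P=C[(np.hypot(C[:,0]-x,C[:,1]-y)<.03)&(C[:,2]<z-.005)&(C[:,2]>z-.1)]
    c,a,sv=axisfit(P);print(n,len(P),c,a,P.min(0),P.max(0))
    if n=="scene": cv2.imwrite("pics/g1.png",cv2.resize(f["frame"][60:260,250:450,::-1],None,fx=3,fy=3))
E
```

```text
t: 8.0
eef_pos: [0.5485, 0.3173, 0.0826]
ee_rot: [-1.486, 1.571, -1.601]
force: [-0.1, -0.2, -0.0]
width: 0.0295
t: 8.88
eef_pos: [0.5487, 0.3177, 0.2337]
ee_rot: [0.976, 1.569, 0.861]
force: [-0.2, 1.4, -2.6]
width: 0.0293
t 8.875 tcp [0.5487 0.3177 0.2337] x [ 0.0014  0.0017 -1.    ] jaw [0.115  0.9934 0.0018] yaw 83.39559314639327 F [-0.2086  1.3795 -2.5963] w 0.02927196090950546 q [ 0.8321  0.2864 -0.0754 -0.0001 -1.2068 -2.5181]
scene 224 [0.5529 0.3083 0.1921] [ 0.01   -0.0211  0.9997] [0.5342 0.3001 0.1534] [0.5646 0.3254 0.2273]
top 22 [0.5374 0.3132 0.1688] [-0.3192  0.5196  0.7925] [0.5327 0.305  0.1573] [0.5478 0.3239 0.1886]
```

View pics/g1.png

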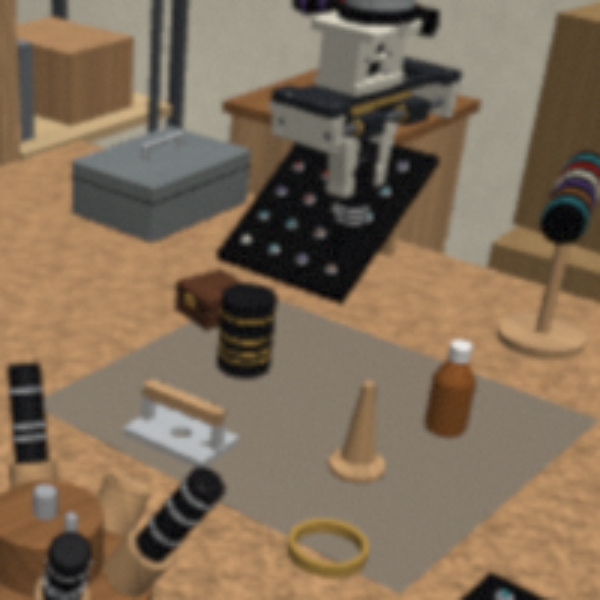

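```bash
python3 -m inch '.175 -.914 -.065 -.496 .059 0;.175 -.914 -.065 -.496 .059 0;.175 -.914 -.065 -.496 .059 0;.175 -.914 -.065 -.496 .059 0;.175 -.914 -.065 -.496 .059 0;.175 -.914 -.065 -.496 .059 0;.175 -.914 -.065 -.496 .059 0;.175 -.914 -.065 -.496 .059 0;.175 -.914 -.065 -.496 .059 0;.175 -.914 -.065 -.496 .059 0;.175 -.914 -.065 -.496 .059 0;.175 -.914 -.065 -.496 .059 0' && python3 -m inch '0 0 0 0 0 0;0 0 0 0 0 0'; python3 st.py
cat > fit.py <<'E'
from h import *
from scipy.spatial.transform import Rotation as Ro
from scipy.optimize import least_squares
s=arm.get_state();R=Ro.from_euler('xyz',s["ee_rot"]).as_matrix();a=R[:,0]
bias={"scene":np.array([.5921,-.1627,.0661]),"top":np.array([.5949,-.1614,.0640])}
for n in("scene","top"):
    f=arm.grab_frame(n);C=cloud(f);w=C-s["eef_pos"];h=w@a;q=w-h[:,None]*a
    m=(h>.006)&(h<.078)&(np.linalg.norm(q,axis=1)<.026);P=w[m]
    B=np.stack([R[:,1],R[:,2]])
    def fn(p):
        d=np.array([p[0],p[1]])@B; ax=a+np.array([p[2],p[3]])@B; ax/=np.linalg.norm(ax)
        v=P-d; v=v-(v@ax)[:,None]*ax; return np.linalg.norm(v,axis=1)-.015
    p=least_squares(fn,[0,0,0,0],loss="soft_l1",f_scale=.002).x
    ax=a+p[2:]@B; ax/=np.linalg.norm(ax)
    axis0=s["eef_pos"]+p[:2]@B
    # relative to the wheel as that camera saw it
    t=np.radians(-6.76);e=np.array([-np.sin(t),np.cos(t),0]);u=.5*e+np.array([0,0,np.cos(np.pi/6)])
    b=bias[n]+.068*e; foot=axis0+.0826*ax
    r=foot-b;al=r@u;lat=r-al*u;wx=np.cross(e,[0,0,1]);
    print(n,len(P),"off jaw,z",p[:2],"tilt",p[2:],"rms",np.std(fn(p)),"foot-in-pocket along",al,"lateral world",lat,"angle to axis",np.degrees(np.arccos(-ax@u)))
    if n=="scene": cv2.imwrite("pics/ins%d.png"%(s["t"]*100),cv2.resize(f["frame"][120:300,190:390,::-1],None,fx=3,fy=3))
E
python3 fit.py
```

```text
t: 10.48
eef_pos: [0.6118, -0.0133, 0.2091]
ee_rot: [-1.574, 1.045, -1.689]
force: [0.1, -0.2, -0.9]
width: 0.029
t: 10.72
eef_pos: [0.6116, -0.0118, 0.2092]
ee_rot: [-1.574, 1.048, -1.689]
force: [0.2, -0.6, -2.0]
width: 0.0296
t 10.725 tcp [ 0.6116 -0.0118  0.2092] x [-0.0589 -0.496  -0.8663] jaw [ 0.0994  0.8606 -0.4995] yaw 83.4126038404711 F [ 0.1864 -0.5636 -1.9683] w 0.029577020947525342 q [ 0.5391  0.3738 -0.2875  0.4261 -1.2753 -2.4272]
scene 354 off jaw,z [-0.0005 -0.0017] tilt [ 0.0142 -0.0039] rms 0.0014030960311144562 foot-in-pocket along 0.08339883866960741 lateral world [-0.0001  0.0018 -0.001 ] angle to axis 0.8755537178997579
top 118 off jaw,z [0.002  0.0012] tilt [ 0.0214 -0.011 ] rms 0.0015017010167409932 foot-in-pocket along 0.08442371821863404 lateral world [-0.0004  0.0024 -0.0014] angle to axis 1.4127127450826575
```

```bash
python3 -m inch '0 -.07 .04 0 0 0;-.02 -.1655 -.2887 0 0 0;-.02 -.1655 -.2887 0 0 0;-.02 -.1655 -.2887 0 0 0;-.02 -.1655 -.2887 0 0 0;-.02 -.1655 -.2887 0 0 0;-.02 -.1655 -.2887 0 0 0;0 0 0 0 0 0'; python3 fit.py;python3 st.py
```

```text
t: 11.82
eef_pos: [0.6074, -0.0441, 0.1576]
ee_rot: [-1.576, 1.047, -1.692]
force: [-0.5, -0.2, 0.4]
width: 0.0293
scene 385 off jaw,z [ 0.001  -0.0029] tilt [-0.0447  0.0475] rms 0.0024438286547606766 foot-in-pocket along 0.022607099405016446 lateral world [ 0.0017 -0.0035  0.0019] angle to axis 3.6767140807893233
top 150 off jaw,z [0.0023 0.002 ] tilt [-0.0294 -0.0381] rms 0.003029162532715348 foot-in-pocket along 0.023538669178395633 lateral world [-0.003  -0.0028  0.0018] angle to axis 2.8262973957477038
t 11.925 tcp [ 0.608  -0.0436  0.1585] x [-0.059  -0.4961 -0.8662] jaw [ 0.0993  0.8605 -0.4996] yaw 83.41837322003936 F [ 0.3377 -0.035  -0.566 ] w 0.029547191409513795 q [ 0.4929  0.4006 -0.3843  0.465  -1.149  -2.4506]
```

```bash
python3 -m inch '-.02 -.1655 -.2887 0 0 0;-.01 -.083 -.144 0 0 0;0 0 0 0 0 0' && python3 -m inch '-.005 -.04 -.07 0 0 0;-.005 -.04 -.07 0 0 0;0 0 0 0 0 0'; python3 st.py
```

```text
t: 12.3
eef_pos: [0.6067, -0.0513, 0.145]
ee_rot: [-1.575, 1.047, -1.691]
force: [1.5, 0.8, -0.9]
width: 0.0294
t: 12.68
eef_pos: [0.6072, -0.0532, 0.1417]
ee_rot: [-1.572, 1.048, -1.687]
force: [-0.4, 1.7, 1.9]
width: 0.0291
t 12.675 tcp [ 0.6072 -0.0532  0.1417] x [-0.0579 -0.496  -0.8664] jaw [ 0.0993  0.8607 -0.4993] yaw 83.41757904262448 F [-0.4315  1.6604  1.8955] w 0.02910247789608846 q [ 0.4778  0.4121 -0.4143  0.4811 -1.1064 -2.4615]
```

```bash
python3 -m inch '-.004 -.033 -.058 0 0 0;-.004 -.033 -.058 0 0 0;0 0 0 0 0 0' ; python3 st.py
```

```text
t: 13.05
eef_pos: [0.6098, -0.0533, 0.1411]
ee_rot: [-1.56, 1.05, -1.674]
force: [0.1, 11.3, 16.5]
width: 0.0294
t 13.05 tcp [ 0.6098 -0.0533  0.1411] x [-0.0511 -0.4951 -0.8673] jaw [ 0.0996  0.8616 -0.4977] yaw 83.40416778269622 F [ 0.1017 11.3238 16.4967] w 0.029406242493007644 q [ 0.4764  0.4122 -0.4164  0.4868 -1.0984 -2.4639]
```

```bash
python3 -m inch '.004 .033 .058 0 0 0;0 0 0 0 0 0;0 0 0 0 0 0;0 0 0 0 0 0' 0.6 && python3 -m inch '.02 .1655 .2887 0 0 0;.04 .331 .577 0 0 0;.04 .331 .577 0 0 0;.04 .331 .577 0 0 0;.04 .331 .577 0 0 0;0 0 0 0 0 0'; python3 st.py
python3 - <<'E'
from h import *
for n,c,z in(("scene",(.5921,-.1627,.0661),0),("top",(.5949,-.1614,.0640),0)):
    f=arm.grab_frame(n);C=cloud(f);t=np.radians(-6.76);e=np.array([-np.sin(t),np.cos(t),0]);u=.5*e+np.array([0,0,np.cos(np.pi/6)]);b=np.array(c)+.068*e
    w=C-b;h=w@u;q=w-h[:,None]*u;m=(h>.045)&(h<.15)&(np.linalg.norm(q,axis=1)<.025);print(n,m.sum(),"top along",np.sort(h[m])[-12:],"median lateral",np.median(q[m],0))
    if n=="scene": cv2.imwrite("pics/rel.png",cv2.resize(f["frame"][130:300,190:390,::-1],None,fx=3,fy=3))
E
```

```text
t: 13.55
eef_pos: [0.6062, -0.0548, 0.1391]
ee_rot: [-1.576, 1.047, -1.691]
force: [-0.8, 0.6, -0.6]
width: 0.0521
t: 14.3
eef_pos: [0.6129, -0.0086, 0.2189]
ee_rot: [-1.569, 1.049, -1.684]
force: [-0.4, 0.1, 0.3]
width: 0.0529
t 14.3 tcp [ 0.6129 -0.0086  0.2189] x [-0.0561 -0.4949 -0.8671] jaw [ 0.0997  0.8614 -0.4981] yaw 83.40022892496353 F [-0.4182  0.0507  0.2792] w 0.052929759687874084 q [ 0.5431  0.3675 -0.272   0.4228 -1.2936 -2.4213]
scene 400 top along [0.1246 0.1247 0.125  0.1251 0.1254 0.1254 0.1255 0.1256 0.1257 0.1261
 0.1262 0.1263] median lateral [ 0.0087 -0.0052  0.0026]
top 231 top along [0.1276 0.1276 0.1281 0.1284 0.1284 0.129  0.1296 0.1296 0.1301 0.1304
 0.1306 0.1316] median lateral [-0.0055 -0.0036  0.0022]
```

View pics/rel.png

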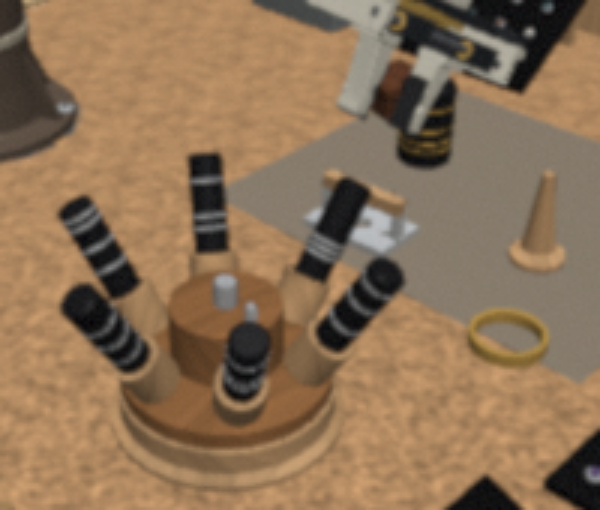

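The post is home, with its top at 0.125 along the cup axis, level with the others. Next is the plate.

```bash
python3 -m inch '-.33 .383 -.05 .4965 -.059 0;-.33 .383 -.05 .4965 -.059 0;-.33 .383 -.05 .4965 -.059 0;-.33 .383 -.05 .4965 -.059 0;-.33 .383 -.05 .4965 -.059 0;-.33 .383 -.05 .4965 -.059 0;-.33 .383 -.05 .4965 -.059 0;-.33 .383 -.05 .4965 -.059 0;-.33 .383 -.05 .4965 -.059 0;-.33 .383 -.05 .4965 -.059 0;-.33 .383 -.05 .4965 -.059 0;-.33 .383 -.05 .4965 -.059 0' && python3 -m inch '0 0 -.8 0 0 .65;0 0 -.8 0 0 .65;0 0 -.8 0 0 .64;0 0 -.3 0 0 0;0 0 0 0 0 0'; python3 st.py
```

```text
t: 15.9
eef_pos: [0.4925, 0.129, 0.1993]
ee_rot: [1.584, 1.567, 1.469]
force: [1.2, 0.8, 0.1]
width: 0.0527
t: 16.52
eef_pos: [0.493, 0.1282, 0.1182]
ee_rot: [2.54, 1.57, 2.593]
force: [0.2, 0.2, 0.1]
width: 0.0528
t 16.525 tcp [0.493  0.1282 0.1182] x [-0.0006  0.0004 -1.    ] jaw [-0.0529  0.9986  0.0004] yaw 93.03119609291493 F [0.2143 0.1675 0.0844] w 0.05277586991325729 q [ 0.6399  0.1892 -0.4957 -0.0009 -0.8862 -2.1573]
```

```bash
python3 -m inch '.06 .02 -.8 0 0 0;0 0 -.8 0 0 0;0 0 -.7 0 0 0;0 0 -.5 0 0 0;0 0 -.23 0 0 0;0 0 0 0 0 0' && python3 -m inch '0 0 0 0 0 0;0 0 0 0 0 0;0 0 0 0 0 0;0 0 0 0 0 0;0 0 0 0 0 0;0 0 0 0 0 0;0 0 0 0 0 0' 0 30; python3 st.py
```

```text
t: 17.27
eef_pos: [0.4951, 0.1289, 0.0276]
ee_rot: [1.637, 1.57, 1.691]
force: [-0.0, 0.1, -0.1]
width: 0.0528
t: 18.15
eef_pos: [0.495, 0.1289, 0.0276]
ee_rot: [1.358, 1.57, 1.412]
force: [-0.5, 0.7, 2.2]
width: 0.0138
t 18.15 tcp [0.495  0.1289 0.0276] x [ 0.0001  0.0006 -1.    ] jaw [-0.0542  0.9985  0.0006] yaw 93.10587924422448 F [-0.5357  0.7273  2.2338] w 0.0138417015333482 q [ 0.6387  0.3176 -0.5874 -0.0007 -0.6653 -2.1547]
```

```bash
python3 -m inch '0 0 .4 0 0 0;0 0 1 0 0 0;0 0 1 0 0 0;0 0 1 0 0 0;0 0 1 0 0 0;0 0 1 0 0 0;0 0 1 0 0 0;0 0 .6 0 0 0;0 0 0 0 0 0;0 0 0 0 0 0'; python3 st.py
cat > plate.py <<'E'
from h import *
import sys
from scipy.spatial.transform import Rotation as Ro
s=arm.get_state();R=Ro.from_euler('xyz',s["ee_rot"]).as_matrix()
hub={"scene":np.array([.5921,-.1627]),"top":np.array([.5949,-.1614])}
yaw=np.arctan2(R[1,1],R[0,1])-np.pi/2;c,si=np.cos(yaw),np.sin(yaw);Rt=np.array([[c,si],[-si,c]])
for n in("scene","top"):
    f=arm.grab_frame(n);C=cloud(f);w=C-s["eef_pos"];w[:,:2]=w[:,:2]@Rt.T
    # plate top plane is 0.0176 below tcp, underside 0.0276 below
    m=(abs(w[:,0])<.07)&(abs(w[:,1])<.05)&(w[:,2]<-.008)&(w[:,2]>-.024);P=w[m]
    r=cv2.minAreaRect(P[:,:2].astype(np.float32)*1000)
    lo,hi=np.percentile(P[:,:2],[1.5,98.5],axis=0)
    up=w[(abs(w[:,0])<.07)&(abs(w[:,1])<.05)&(abs(w[:,2]+.0176)<.006)&(abs(w[:,1])>.012)]
    A=np.c_[up[:,:2],np.ones(len(up))];pl=np.linalg.lstsq(A,up[:,2],rcond=None)[0]
    print(n,len(P),"rect in tool yaw frame mm",r,"pct ctr",(lo+hi)*500,"size",(hi-lo)*1000,"plane",pl)
    for t,z in(("plate_hub",-.0176),("plate_pinhole",-.0176),("plate_grip",-.0096+.019)):
        for q in arm.place_of(f,t)[:1]:
            W=world(f,q["position"][0]*560,q["position"][1]*420,z=s["eef_pos"][2]+z);print(" ",t,round(q["confidence"],2),Rt@(W-s["eef_pos"])[:2]*1000)
    if n==(sys.argv[1] if len(sys.argv)>1 else ""):
        u,v=map(int,px(f,s["eef_pos"]));cv2.imwrite("pics/pl%d.png"%(s["t"]*100),cv2.resize(f["frame"][max(v-60,0):v+90,max(u-90,0):u+90,::-1],None,fx=4,fy=4,interpolation=2))
E
python3 plate.py scene; ls pics
```

```text
t: 19.4
eef_pos: [0.4943, 0.1285, 0.2367]
ee_rot: [2.901, 1.569, 2.955]
force: [0.3, 1.2, -2.2]
width: 0.0135
t 19.4 tcp [0.4943 0.1285 0.2367] x [-0.0013  0.0003 -1.    ] jaw [-0.0538  0.9986  0.0003] yaw 93.08141194535243 F [ 0.2545  1.1733 -2.2243] w 0.013548793764082977 q [ 0.6385  0.0801 -0.3269 -0.0011 -1.1647 -2.1551]
scene 393 rect in tool yaw frame mm ((-1.3260345458984375, -1.6463584899902344), (69.06246185302734, 103.06665802001953), 89.90592956542969) pct ctr [-0.6571 -2.4713] size [98.956  64.2834] plane [-0.0122  0.0328 -0.017 ]
  plate_hub 0.91 [  8.2894 -20.5636]
  plate_pinhole 0.88 [ 40.0258 -18.6628]
  plate_grip 0.59 [-7.541   4.4175]
top 235 rect in tool yaw frame mm ((-29.797836303710938, 0.4848804473876953), (62.59256362915039, 41.58582305908203), 89.7032699584961) pct ctr [-30.7884   0.4954] size [38.2497 61.5352] plane [-0.0118 -0.0069 -0.0188]
  plate_hub 0.69 [-3.1354 -1.0185]
  plate_grip 0.8 [-4.9986  8.0062]
crop1.png
g1.png
ins1072.png
ins1182.png
pl1939.png
rel.png
scene0.png
top0.png
```

```bash
python3 -m inch '.2756 -.807 0 0 0 -.164;.2756 -.807 0 0 0 -.164;.2756 -.807 0 0 0 -.164;.2756 -.807 0 0 0 -.164;.2756 -.807 0 0 0 -.164;.2756 -.807 0 0 0 -.164;.2756 -.807 0 0 0 -.164;.2756 -.807 0 0 0 -.164;.2756 -.807 0 0 0 -.164;.2756 -.807 0 0 0 -.164;.2756 -.807 0 0 0 -.164;.2756 -.807 0 0 0 -.164' && python3 -m inch '0 0 -.4 0 0 0;0 0 -.7 0 0 0;0 0 -.7 0 0 0;0 0 -.3 0 0 0;0 0 0 0 0 0;0 0 0 0 0 0'; python3 st.py; python3 plate.py scene; ls pics|grep pl
```

```text
t: 21.3
eef_pos: [0.5944, -0.1626, 0.2372]
ee_rot: [2.307, 1.57, 2.189]
force: [0.8, 0.1, -2.0]
width: 0.0138
t: 22.05
eef_pos: [0.5947, -0.1616, 0.1754]
ee_rot: [0.351, 1.569, 0.234]
force: [0.1, 1.7, -2.5]
width: 0.0137
t 22.05 tcp [ 0.5947 -0.1616  0.1754] x [ 0.0013  0.0003 -1.    ] jaw [0.117  0.9931 0.0005] yaw 83.28034976444498 F [ 0.124   1.6944 -2.5138] w 0.013728934223112277 q [ 0.0509  0.2992 -0.1959 -0.0003 -1.0745 -1.7389]
scene 572 rect in tool yaw frame mm ((-1.2505149841308594, -1.6040534973144531), (103.55525207519531, 65.30657958984375), 1.2180356979370117) pct ctr [ 0.0949 -1.7396] size [97.3259 62.6473] plane [-0.0186  0.0227 -0.017 ]
  plate_hub 0.96 [ 7.8637 -4.9418]
  plate_pinhole 0.86 [30.9855  1.784 ]
  plate_grip 0.94 [-12.9178  10.7649]
top 230 rect in tool yaw frame mm ((-27.959163665771484, 1.47222900390625), (45.28807067871094, 63.293556213378906), 0.056771762669086456) pct ctr [-29.9057   1.3527] size [40.6854 62.3823] plane [ 0.0115 -0.0033 -0.0181]
  plate_hub 0.72 [6.3724 0.1953]
  plate_pinhole 0.74 [25.2761 -1.8888]
  plate_grip 0.71 [-0.8366  3.4584]
pl1939.png
pl2205.png
```

View pics/pl2205.png

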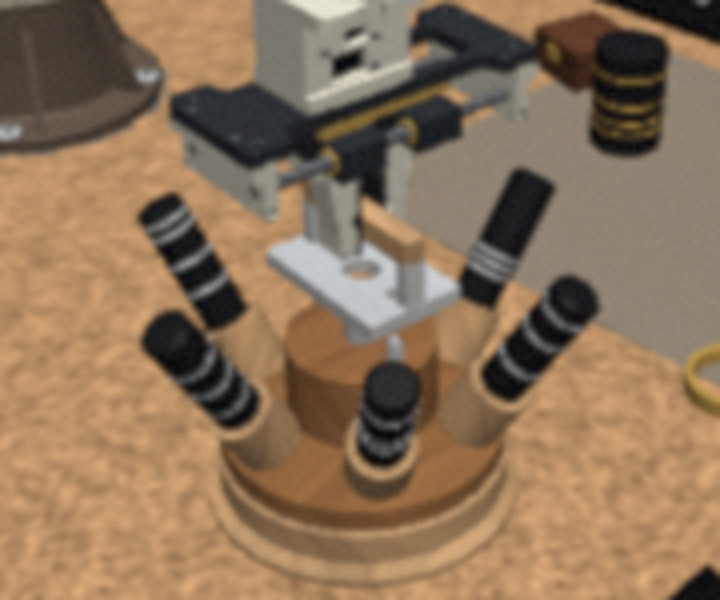

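```bash
python3 -m inch '-.045 -.01 -.2 0 0 0;0 0 -.2 0 0 0;0 0 -.1 0 0 0;0 0 0 0 0 0'; python3 st.py
```

```text
t: 22.95
eef_pos: [0.5926, -0.1621, 0.159]
ee_rot: [2.71, 1.57, 2.593]
force: [0.8, 0.3, -1.3]
width: 0.0136
t 22.95 tcp [ 0.5926 -0.1621  0.159 ] x [-0.0008  0.0005 -1.    ] jaw [0.1174 0.9931 0.0004] yaw 83.2574189509252 F [ 0.7639  0.3083 -1.3457] w 0.013586900354238768 q [ 0.0502  0.3111 -0.219  -0.0006 -1.0415 -1.7384]
```

The plate hovers over the shaft, at crop px (360,270). Both the shaft and the pin show just below it, and the yaw looks right.

```bash
python3 -m inch '.01 0 -.05 0 0 0;0 0 -.05 0 0 0;0 0 -.05 0 0 0;0 0 0 0 0 0'; python3 st.py
```

```text
t: 23.45
eef_pos: [0.5933, -0.1621, 0.155]
ee_rot: [1.117, 1.57, 0.999]
force: [0.3, -0.6, -1.6]
width: 0.0137
t 23.45 tcp [ 0.5933 -0.1621  0.155 ] x [ 0.0003  0.0005 -1.    ] jaw [0.1175 0.9931 0.0005] yaw 83.2550267999701 F [ 0.3317 -0.6001 -1.6207] w 0.013744223444982577 q [ 0.0501  0.3149 -0.2235 -0.0005 -1.032  -1.7384]
```

```bash
python3 -m inch '0 0 -.06 0 0 0;0 0 -.06 0 0 0;0 0 -.06 0 0 0;0 0 0 0 0 0'; python3 st.py
```

```text
t: 23.95
eef_pos: [0.5933, -0.1621, 0.1494]
ee_rot: [1.368, 1.57, 1.251]
force: [2.6, -0.7, -2.8]
width: 0.0138
t 23.95 tcp [ 0.5933 -0.1621  0.1494] x [ 0.0002  0.0005 -1.    ] jaw [0.1174 0.9931 0.0005] yaw 83.25962273787948 F [ 2.6012 -0.7103 -2.786 ] w 0.013769568147598452 q [ 0.0502  0.3199 -0.2302 -0.0006 -1.0206 -1.7383]
```

```bash
python3 -m inch '.015 -.005 -.08 0 0 0;0 0 -.08 0 0 0;0 0 -.08 0 0 0;0 0 -.08 0 0 0;0 0 0 0 0 0'; python3 st.py
```

```text
t: 24.58
eef_pos: [0.5935, -0.1622, 0.1397]
ee_rot: [2.284, 1.57, 2.167]
force: [0.6, -1.2, -2.2]
width: 0.0136
t 24.575 tcp [ 0.5935 -0.1622  0.1397] x [-0.0004  0.0006 -1.    ] jaw [0.1174 0.9931 0.0005] yaw 83.25646411337982 F [ 0.6088 -1.16   -2.2245] w 0.013627661440278785 q [ 0.0499  0.3294 -0.2408 -0.0007 -1.001  -1.738 ]
```

```bash
python3 -m inch '0 0 -.06 0 0 0;0 0 -.06 0 0 0;0 0 0 0 0 0;0 0 0 0 0 0'; python3 st.py
```

```text
t: 25.08
eef_pos: [0.5936, -0.1622, 0.1376]
ee_rot: [0.579, 1.57, 0.461]
force: [-3.5, 1.4, 6.3]
width: 0.014
t 25.075 tcp [ 0.5936 -0.1622  0.1376] x [ 0.0006  0.0003 -1.    ] jaw [0.117  0.9931 0.0004] yaw 83.27927054508469 F [-3.4723  1.3918  6.3326] w 0.014009647672808531 q [ 0.0501  0.3308 -0.2441 -0.0003 -0.9953 -1.738 ]
```

```bash
python3 -m inch '0 0 .04 0 0 0;0 0 0 0 0 0;0 0 0 0 0 0' 0.35 && python3 -m inch '0 0 0 0 0 0;0 0 0 0 0 0;0 0 0 0 0 0;0 0 0 0 0 0;0 0 0 0 0 0' 0 60; python3 st.py
python3 plate.py top
```

```text
t: 25.45
eef_pos: [0.5935, -0.1622, 0.1374]
ee_rot: [1.954, 1.57, 1.837]
force: [0.6, 1.2, 0.5]
width: 0.0302
t: 26.08
eef_pos: [0.5936, -0.1622, 0.1375]
ee_rot: [1.71, 1.57, 1.592]
force: [0.4, -0.4, -0.6]
width: 0.0134
t 26.075 tcp [ 0.5936 -0.1622  0.1375] x [-0.      0.0006 -1.    ] jaw [0.1174 0.9931 0.0005] yaw 83.25698532055547 F [ 0.434  -0.3704 -0.6375] w 0.013372027741862656 q [ 0.0499  0.3314 -0.2434 -0.0007 -0.996  -1.738 ]
scene 500 rect in tool yaw frame mm ((0.100616455078125, -5.654994964599609), (148.25880432128906, 67.83808135986328), 7.957404136657715) pct ctr [-1.4252 -2.3105] size [100.3981  63.4296] plane [-0.0054  0.017  -0.0169]
  plate_hub 0.72 [ 7.7018 -9.0798]
  plate_pinhole 0.89 [33.3118  2.3766]
  plate_grip 0.64 [-18.4236  12.3539]
top 241 rect in tool yaw frame mm ((-0.8872909545898438, 1.2245903015136719), (141.2684783935547, 92.0576400756836), 2.0778303146362305) pct ctr [-38.4841   1.284 ] size [55.3802 78.1298] plane [ 0.0105 -0.007  -0.0184]
  plate_hub 0.84 [8.803  4.2084]
  plate_pinhole 0.87 [27.7733  6.279 ]
  plate_grip 0.89 [-5.8496  4.4958]
```

```bash
python3 -m inch '0 0 0 0 0 -.5;0 0 0 0 0 -.5;0 0 0 0 0 -.5;0 0 0 0 0 -.5' ; python3 st.py; python3 -c "from station import arm;print(arm.get_state()['moment'])"
```

```text
t: 26.98
eef_pos: [0.5939, -0.1618, 0.1376]
ee_rot: [1.224, 1.57, 0.931]
force: [1.3, 2.5, -2.2]
width: 0.0134
t 26.975 tcp [ 0.5939 -0.1618  0.1376] x [ 0.0007  0.0009 -1.    ] jaw [0.289  0.9573 0.0011] yaw 73.20094376703491 F [ 1.2685  2.4635 -2.1674] w 0.01340257993352875 q [ 0.0503  0.3312 -0.2433 -0.0011 -0.9956 -1.9137]
[ 0.60346149 -0.59354923  0.2112351 ]
```

```bash
python3 -m inch '0 0 0 0 0 -.5;0 0 0 0 0 -.5;0 0 0 0 0 -.5;0 0 0 0 0 -.5;0 0 0 0 0 -.5;0 0 0 0 0 -.5;0 0 0 0 0 -.5;0 0 0 0 0 -.5;0 0 0 0 0 -.5;0 0 0 0 0 -.5'; python3 st.py;  python3 -m inch '0 0 0 0 0 -.5;0 0 0 0 0 -.5;0 0 0 0 0 -.5;0 0 0 0 0 -.5;0 0 0 0 0 -.5;0 0 0 0 0 -.5;0 0 0 0 0 -.5;0 0 0 0 0 -.5;0 0 0 0 0 -.5;0 0 0 0 0 -.5;0 0 0 0 0 0;0 0 0 0 0 0'; python3 st.py; python3 -c "from station import arm;print(arm.get_state()['moment'])"
```

```text
t: 28.22
eef_pos: [0.5941, -0.1621, 0.1376]
ee_rot: [1.048, 1.57, 0.318]
force: [2.0, 0.7, -2.1]
width: 0.0133
t 28.225 tcp [ 0.5941 -0.1621  0.1376] x [ 0.0012  0.0004 -1.    ] jaw [0.6667 0.7453 0.0011] yaw 48.18810302291005 F [ 1.9668  0.6688 -2.1063] w 0.013302960091486364 q [ 0.0501  0.3313 -0.2434 -0.0004 -0.9949 -2.3504]
t: 29.72
eef_pos: [0.5935, -0.1623, 0.1376]
ee_rot: [1.437, 1.57, 0.273]
force: [1.1, -1.3, -1.6]
width: 0.0132
t 29.725 tcp [ 0.5935 -0.1623  0.1376] x [ 0.0003  0.0001 -1.    ] jaw [0.9184 0.3957 0.0004] yaw 23.311017660301307 F [ 1.0809 -1.2644 -1.5855] w 0.013215039180350104 q [ 0.05    0.331  -0.244  -0.0001 -0.9954 -2.7847]
[-0.65038905 -0.23177999  0.02711933]
```

```bash
python3 -m inch '0 0 0 0 0 0;0 0 0 0 0 0;0 0 0 0 0 0;0 0 0 0 0 0' 0.45 && python3 -m inch '0 0 .2 0 0 0;0 0 .6 0 0 0;0 0 1 0 0 0;0 0 1 0 0 0;0 0 1 0 0 0;-1 0 1 0 0 0;-1 0 0 0 0 0;-1 0 0 0 0 0;-1 0 0 0 0 0;0 0 0 0 0 0'
cat > fin.py <<'E'
from h import *
for n,c in(("scene",(.5921,-.1627,.0661)),("top",(.5949,-.1614,.0640))):
    f=arm.grab_frame(n);C=cloud(f);c=np.array(c);best=[]
    for d in np.arange(-66.76-12,-66.76+12,.5):
        tot=0
        for k in range(6):
            t=np.radians(d)+np.pi/2+k*np.pi/3;e=np.array([np.cos(t),np.sin(t),0]);u=.5*e+np.array([0,0,.866]);w=C-c-.068*e;h=w@u;q=np.linalg.norm(w-h[:,None]*u,axis=1)
            tot+=(abs(q-.015)[(h>.045)&(h<.122)]<.0025).sum()
        best.append((tot,d))
    d=max(best)[1];print(n,"wheel yaw",d,"turn",-6.76-d)
    t=np.radians(d)+np.pi/2;e=np.array([np.cos(t),np.sin(t),0]);u=.5*e+np.array([0,0,.866]);w=C-c-.068*e;h=w@u;q=w-h[:,None]*u
    m=(h>.045)&(h<.15)&(np.linalg.norm(q,axis=1)<.022);print(" post top along",np.sort(h[m])[-10:])
    w=C-c;t=np.radians(d);x=w[:,0]*np.cos(t)+w[:,1]*np.sin(t);y=-w[:,0]*np.sin(t)+w[:,1]*np.cos(t)
    z=C[:,2];m=(abs(x)<.06)&(abs(y)<.04)&(z>.115)&(z<.126);r=cv2.minAreaRect(np.c_[x,y][m].astype(np.float32)*1000);print(" plate rect in wheel frame",r,"z",np.median(z[m]))
    A=np.c_[x,y,np.ones(len(x))][m];print(" plane",np.linalg.lstsq(A,z[m],rcond=None)[0])
    b=(abs(x)<.06)&(abs(y)<.03)&(z>.158);print(" bar z",np.median(z[b]),cv2.minAreaRect(np.c_[x,y][b].astype(np.float32)*1000))
    if n=="scene": cv2.imwrite("pics/fin.png",cv2.resize(f["frame"][100:310,150:430,::-1],None,fx=2.8,fy=2.8,interpolation=2))
E
python3 fin.py; python3 st.py
```

```text
t: 30.22
eef_pos: [0.5936, -0.1622, 0.1376]
ee_rot: [1.645, 1.57, 0.481]
force: [1.2, 0.5, 0.5]
width: 0.0389
t: 31.48
eef_pos: [0.4722, -0.1623, 0.2828]
ee_rot: [1.351, 1.568, 0.186]
force: [0.8, -0.0, 0.1]
width: 0.0397
scene wheel yaw -66.26 turn 59.50000000000001
 post top along [0.1264 0.1264 0.1264 0.1265 0.1266 0.1267 0.1269 0.1269 0.1276 0.1278]
 plate rect in wheel frame ((0.5792808532714844, 0.47759246826171875), (64.5647964477539, 103.81674194335938), 89.67250061035156) z 0.12102854149447972
 plane [-0.0107 -0.006   0.121 ]
 bar z 0.3620529584833395 ((-4.74786376953125, -10.96812629699707), (38.379478454589844, 110.3423843383789), 89.34587860107422)
top wheel yaw -66.76 turn 60.00000000000001
 post top along [0.128  0.128  0.1283 0.1284 0.1284 0.1285 0.1287 0.1287 0.1289 0.1317]
 plate rect in wheel frame ((0.0, 0.0), (0.0, 0.0), 0.0) z nan
 plane [0. 0. 0.]
 bar z nan ((0.0, 0.0), (0.0, 0.0), 0.0)
t 31.575 tcp [ 0.4738 -0.1623  0.2824] x [ 0.002   0.0001 -1.    ] jaw [0.9187 0.395  0.0019] yaw 23.264094558432824 F [ 0.6326 -0.0911  0.4134] w 0.0393298650423608 q [ 0.0631  0.033  -0.273  -0.     -1.2628 -2.7986]
  return _methods._mean(a, axis=axis, dtype=dtype,
  ret = ret.dtype.type(ret / rcount)
```

View pics/fin.png

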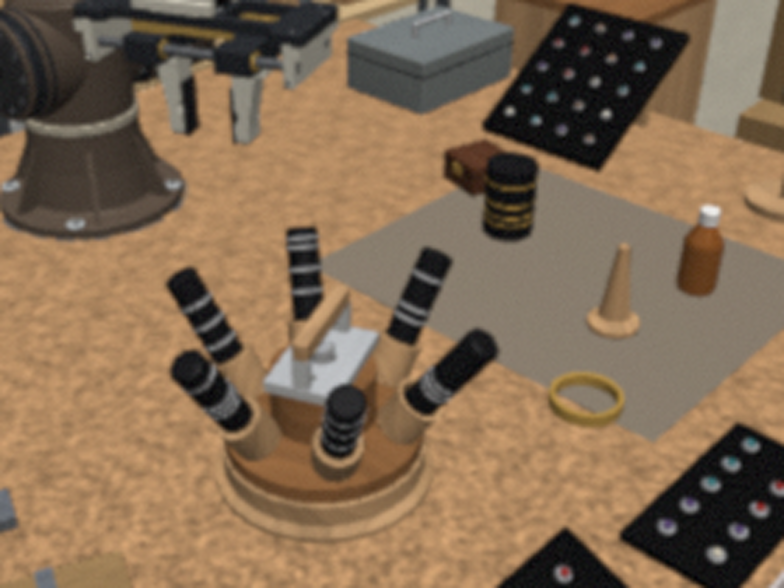

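The final picture shows the plate flush on the hub at crop px (325,365), with the shaft up through it. The post is home in its cup at (455,375), turned one click, and the gripper is clear. The other objects look undisturbed. I'm handing in.

```bash
python3 -c "from station import arm;print(arm.job_done())"
```

```text
the job is handed in; nothing more can be done
None
```

I stood the slim post in the empty cup, lowered the turning plate over shaft and pin, and turned the display one click clockwise. I then let go and handed the job in at about 31.6 s of the 72 s; no verdict was reported.

What the last checks showed:

- **Post:** its top sits 125–128 mm along the cup axis, where 125 mm is expected when fully home. The descent ended in firm contact along the axis at the expected floor height.
- **Plate:** its top surface measured 121 mm above the table in the scene camera, where 120 mm is expected. It was centred within about 0.6 mm and lay flat within about 0.01 rad. The TCP height when it was set down also matched a flush fit.
- **Turn:** the two cameras gave 59.5° and 60.0°.
- **Surroundings:** the gripper is open and clear of everything, and none of the other objects in the final picture looked moved. I judged that by eye, and the brush and gift box were mostly outside that crop.

Two checks fell short:

- **Plate seen by one camera only:** at the end the top camera had no depth readings on the plate, most likely because the arm was in the way. The final bar reading was also unusable because it picked up other points.
- **Camera disagreement:** the two cameras differed by 2–3 mm throughout. I worked from their average and the contact forces.

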